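Kit the three good handles by colour, leave the rejects

TASK

Fill the kit tray: put the three good black handles into it, each standing on its feet, flat on the floor of the lane that has the same colour as the handle's ends. The handles with a red band round the middle are rejects: leave them, the scanner and the tape where they are.

Things in the scene. Friction and masses are not known exactly. Their poses are not given: they have to be found in the camera images.
- handle_blue: Black bow handle, blue ends, a plain black middle; stands on two feet, level straight bar on top. 110 mm long (x), 26 wide (y, at the feet), 46 high. Bar 18 wide, 14 thick, centre line 39 mm above the soles: grasp across it near the middle. 70 g, loose. Origin: middle of the underside, at the soles; z up. Same either way round. Good: goes in the lane with the blue floor.
- handle_yellow: Black bow handle, yellow ends, a plain black middle; stands on two feet, level straight bar on top. 110 mm long (x), 26 wide (y, at the feet), 46 high. Bar 18 wide, 14 thick, centre line 39 mm above the soles: grasp across it near the middle. 70 g, loose. Origin: middle of the underside, at the soles; z up. Same either way round. Good: goes in the lane with the yellow floor.
- handle_green: Black bow handle, green ends, a plain black middle; stands on two feet, level straight bar on top. 110 mm long (x), 26 wide (y, at the feet), 46 high. Bar 18 wide, 14 thick, centre line 39 mm above the soles: grasp across it near the middle. 70 g, loose. Origin: middle of the underside, at the soles; z up. Same either way round. Good: goes in the lane with the green floor.
- reject_blue: Black bow handle, blue ends, a red-banded middle; stands on two feet, level straight bar on top. 110 mm long (x), 26 wide (y, at the feet), 46 high. Bar 18 wide, 14 thick, centre line 39 mm above the soles: grasp across it near the middle. 70 g, loose. Origin: middle of the underside, at the soles; z up. Same either way round. Reject: 28 mm red band. Stays where it is.
- reject_green: Black bow handle, green ends, a red-banded middle; stands on two feet, level straight bar on top. 110 mm long (x), 26 wide (y, at the feet), 46 high. Bar 18 wide, 14 thick, centre line 39 mm above the soles: grasp across it near the middle. 70 g, loose. Origin: middle of the underside, at the soles; z up. Same either way round. Reject: 28 mm red band. Stays where it is.
- pad_blue: Blue floor pad, 132 x 58 x 2 mm, of one of three side-by-side lanes (pitch 65 mm) of the grey kit tray (144 x 200 mm, fixed). Origin: centre of its underside, 5 mm above the bench (parts stand at 7 mm); x along the lane, y across, z up. Lane 134 x 60 mm inside; 5 mm walls and dividers, tops 20 mm above the bench. Tray place, angle and lane colours vary.
- pad_yellow: Yellow floor pad, 132 x 58 x 2 mm, of one of three side-by-side lanes (pitch 65 mm) of the grey kit tray (144 x 200 mm, fixed). Origin: centre of its underside, 5 mm above the bench (parts stand at 7 mm); x along the lane, y across, z up. Lane 134 x 60 mm inside; 5 mm walls and dividers, tops 20 mm above the bench. Tray place, angle and lane colours vary.
- pad_green: Green floor pad, 132 x 58 x 2 mm, of one of three side-by-side lanes (pitch 65 mm) of the grey kit tray (144 x 200 mm, fixed). Origin: centre of its underside, 5 mm above the bench (parts stand at 7 mm); x along the lane, y across, z up. Lane 134 x 60 mm inside; 5 mm walls and dividers, tops 20 mm above the bench. Tray place, angle and lane colours vary.
- scanner: Bystander: grey and black hand-held barcode scanner lying on the bench, about 170 mm long, 46 mm high. Origin: underside, near the middle. Leave alone.
- tape: Bystander: white roll of tape lying flat, 96 mm across, 24 mm high. Origin: centre of the underside. Leave alone.
Mind the look-alikes: they are no part of the job. Leave any orange or pink look-alike of the handle_blue alone.

How it is judged (in metres and radians):
At the end, for the whole second after the job is handed in: Each good handle is released, at rest, upright (0.1 rad) and flat (4 mm) on the floor pad of its own colour, within 20 mm along and 24 mm across of its centre (all the lane allows); both rejects still stand, and they, the scanner and the tape are within 30 mm of where they started (x of handle_blue in the frame of pad_blue between -0.02 and 0.02 m and y of handle_blue in the frame of pad_blue between -0.024 and 0.024 m and z of handle_blue in the frame of pad_blue between -0.003 and 0.006 m and angle between each of handle_blue, handle_yellow, handle_green, reject_blue, reject_green's own z axis and vertical below 0.1 rad and linear speed of each of handle_blue, handle_yellow, handle_green below 0.02 m/s and angular speed of each of handle_blue, handle_yellow, handle_green below 0.2 rad/s and x of handle_yellow in the frame of pad_yellow between -0.02 and 0.02 m and y of handle_yellow in the frame of pad_yellow between -0.024 and 0.024 m and z of handle_yellow in the frame of pad_yellow between -0.003 and 0.006 m and x of handle_green in the frame of pad_green between -0.02 and 0.02 m and y of handle_green in the frame of pad_green between -0.024 and 0.024 m and z of handle_green in the frame of pad_green between -0.003 and 0.006 m and distance of each of reject_blue, reject_green, scanner, tape from where it was at the start of the episode below 0.03 m); the robot touches nothing.
It fails at once if the reject blue handle is shifted by more than 30 mm (distance of reject_blue from where it was at the start of the episode above 0.03 m).
It fails at once if the reject green handle is shifted by more than 30 mm (distance of reject_green from where it was at the start of the episode above 0.03 m).
It fails at once if the scanner is shifted by more than 30 mm (distance of scanner from where it was at the start of the episode above 0.03 m).
It fails at once if the tape is shifted by more than 30 mm (distance of tape from where it was at the start of the episode above 0.03 m).
It also fails if it takes over 90 s, if anything falls off the work surface, if the arm or the gripper's body presses on something with over 40 N, if the wrist force passes 120 N, or if a joint passes its speed limit or range.

ROBOT

A 7-joint arm with a two-finger parallel gripper is mounted at the origin on the work surface. World frame = base frame: x ahead of the robot, y to its left, z up, the work surface at z = 0. Lengths are in m, angles in degrees, forces in N, time in s.
With the tool pointing down it reaches from about 0.425 to 0.825 m from the base axis. Payload 3.6 kg.
Tool frame: the origin (TCP) lies at the very end of the fingers, on their centre line; the grasp point (between the pads) lies 19 mm behind it; z points along the fingers, x is the direction in which the jaws open and shut, and the axes are right-handed (so a half turn about z gives the same grasp; the last joint's range is limited). The gripper opens to 93 mm and grips with 3 to 60 N. Pads are 15 mm wide; open, the fingers measure 128 mm over their backs; the gripper's body (75 mm by 188 mm) begins 65 mm behind the grasp point.
Start: joints at [68.841, 35.231, -0.722, 81.555, 0.464, 63.22, -2.315], TCP at [0.218, -0.612, 0.219] pointing down, gripper open.
Joint ranges: [-178.69, 178.69], [-17.37, 117.87], [-77.05, 75.6], [15.02, 138.74], [-78.02, 258.01], [0.78, 113.62], [-162.83, 162.83]. Speed limits (degrees/s): [159.86, 159.86, 180, 180, 180, 180, 180].

INTERFACE

Orientations are given as [roll, pitch, yaw] about the fixed x, y, z axes, in that order (R = Rz(yaw) Ry(pitch) Rx(roll)).
In Python, from rig import robot gives the robot as it stands.
- The arm moves only by the tool carry_out, never from a script. Its argument "deltas" is a list of rows, each a list of 3 entries, a list of its own where there are three numbers: the turn, a rotation vector about the tool's x, y, z in rad, then the shift along the tool's x, y, z in m, then the closure, from -1 (fully open) to 1 (shut). In form: [[[ax, ay, az], [x, y, z], gripper], ...]. A call has 1 to 20 rows; each row shifts and turns the pose as measured when the row begins, along the tool's axes as they then stand; what a row does not reach is not made up. A row lasts 1/10 s, in which the tool goes at most 50 mm and 8.59 degrees, less where a joint would pass 70% of its speed; a pose out of reach is approached as far as the arm can. A call is refused whole if a number of a shift passes 0.05 or a number of a turn 0.15, either way. A call with a gripper value outside its range is refused whole. The fingers move at their own pace and stop on an object; "grip_force" is the grip in N (left out, the last holds). Time passes only in rows, so rows that do not move let the fingers close. It gives the time, the measured TCP pose, the force and the opening at its end, in the units of the state.
- robot.observe(): the state, without advancing time (a new reading comes with each control period).
- robot.grab_frame(name): name is "scene" or "top"; returns (picture, depth): 384x512x3 uint8, blue, green, red; 384x512 float32, m along the optical axis (not along the pixel's ray), 0 where there is no reading.
- robot.get_calibration(name): a dict with "camera_matrix" (3x3 intrinsics, pixels), "xyz" and "orientation" of the camera in the world. Camera axes: x right, y down, z forward; pixel columns grow to the right and rows downward; lengths in m; the calibration is good to about 2 mm. A picture is of the moment at which its call begins. get_calibration takes no time and is no camera call.
- robot.close_job(): hands the job in, once; it reports no verdict.
The state is a dict: "clock": time; "q": joint angles; "joint_velocities": joint speeds; "joint_efforts": joint torques, N m; "ee_pos": TCP position; "eef_rot": TCP orientation; "contact_force": force on the tool from outside, world axes, zero at the start; "ft_torque": the same for the moment, N m; "grip_width": opening from 0.0 (shut) to 1.0 (fully open).
Only numpy, scipy, OpenCV 4.12 (cv2) and the standard library are available. Lean on these libraries where they do the work, as an engineer would, in place of code of your own. Each camera call takes 0.05 s, during which the arm holds its last target.

## Working session

There is one attempt and no reset: what is moved stays moved. The work goes in short steps, Python scripts to look and compute and a tool call to move; the robot and the scene stay as the last step left them, time stands still between calls to the robot, and variables do not carry over. Pictures are saved under pics/ and viewed, and the job is handed in when it is done.

Besides the shell and the picture viewer there is one more tool, called after "Emit:" as name([rows], argument=value, ...), one row to a line, values as JSON. carry_out: Moves the arm, as the interface text tells. Its arguments: {"type":"object","properties":{"deltas":{"type":"array","items":{"type":"array"}},"grip_force":{"type":"number"}},"required":["deltas"]}

```bash
mkdir -p pics; ls
python3 - <<'E'
from rig import robot
import cv2,numpy as np
print(robot.observe())
for n in("scene","top"):
    p,d=robot.grab_frame(n); cv2.imwrite(f"pics/{n}0.png",p); np.savez(f"{n}0.npz",p=p,d=d); print(n,robot.get_calibration(n))
E
```

```text
pics
{'clock': 0.0, 'q': array([68.84051531, 35.28965788, -0.7238206 , 81.6393648 ,  0.46431553,
       63.22037243, -2.31423816]), 'joint_velocities': array([ 0.04908183, -0.05309785,  0.05053619,  0.06827358,  0.0452547 ,
        0.08993391, -0.13818151]), 'joint_efforts': array([ 5.94307903e-05, -4.58937407e+01,  2.09076181e-01, -1.65745980e+01,
       -6.10494870e-02,  2.02864636e-02,  2.28726244e-04]), 'ee_pos': array([ 0.21823482, -0.61143359,  0.21748784]), 'eef_rot': array([ 1.79998255e+02,  1.46513235e-01, -7.03536624e+01]), 'contact_force': array([-0.90512164, -0.24310395,  0.12317849]), 'ft_torque': array([-0.0114585 , -0.06023283,  0.00777213]), 'grip_width': 1.0033613751380173}
scene {'camera_matrix': array([[431.02614233,   0.        , 252.65968551],
       [  0.        , 431.02614233, 188.07475529],
       [  0.        ,   0.        ,   1.        ]]), 'xyz': array([0.99529082, 0.65840538, 0.95480113]), 'orientation': array([-138.7677812 ,    0.85766093,  141.869585  ])}
top {'camera_matrix': array([[396.46212155,   0.        , 261.77477558],
       [  0.        , 396.46212155, 187.85253132],
       [  0.        ,   0.        ,   1.        ]]), 'xyz': array([ 0.41596526, -0.00727744,  1.09517028]), 'orientation': array([-176.14975611,    1.04866588,  -91.50151525])}
```

View pics/top0.png

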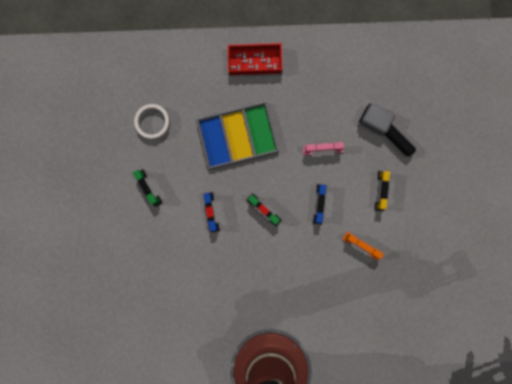

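View pics/scene0.png

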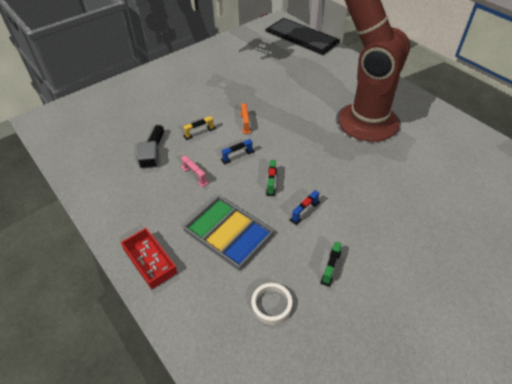

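The top view shows the good handles: green at about (147,188), blue at (320,204) and yellow at (384,190). The red-banded rejects are at (211,212) and (264,209). The tray is at (237,136), with lanes blue, yellow, green from left to right. Next I'll measure them.

```bash
cat > h.py <<'E'
import numpy as np,cv2
from scipy.spatial.transform import Rotation as R
def cloud(cal,d):
    K=cal["camera_matrix"];h,w=d.shape
    u,v=np.meshgrid(np.arange(w),np.arange(h))
    P=np.stack([(u-K[0,2])/K[0,0]*d,(v-K[1,2])/K[1,1]*d,d],-1)
    return P@R.from_euler('xyz',cal["orientation"],degrees=True).as_matrix().T+cal["xyz"]
def ray(cal,uv,z):
    K=cal["camera_matrix"];uv=np.atleast_2d(np.array(uv,float))
    D=np.c_[(uv-K[:2,2])/[K[0,0],K[1,1]],np.ones(len(uv))]@R.from_euler('xyz',cal["orientation"],degrees=True).as_matrix().T
    return cal["xyz"]+D*((z-cal["xyz"][2])/D[:,2])[:,None]
def masks(p):
    H=cv2.cvtColor(p,cv2.COLOR_BGR2HSV)
    r=lambda a,b:cv2.inRange(H,(a,110,50),(b,255,255))
    return dict(blue=r(105,128),yellow=r(20,32),green=r(50,85))
def blobs(m):
    n,l,s,c=cv2.connectedComponentsWithStats(m)
    return [(int(s[i,4]),c[i],l==i) for i in range(1,n) if s[i,4]>=12]
E
python3 - <<'E'
from rig import robot
from h import *
for n in("top","scene"):
    f=np.load(n+"0.npz");p,d=f["p"],f["d"];cal=robot.get_calibration(n);C=cloud(cal,d)
    print(n,"bench z",np.median(C[...,2][(d>0)]))
    for k,m in masks(p).items():
        for a,c,mm in blobs(m):
            q=C[mm];q=q[q[:,2]>-.05]
            z=np.percentile(q[:,2],[10,50,90])
            if a>200:
                bx=cv2.boxPoints(cv2.minAreaRect(np.argwhere(mm)[:,::-1].astype(np.float32)));w=ray(cal,bx,.007)[:,:2]
                e=w[1]-w[0];e2=w[2]-w[1]
                print(k,a,c.round(),"PAD",w.mean(0).round(4),np.linalg.norm(e).round(3),np.degrees(np.arctan2(e[1],e[0])).round(1),np.linalg.norm(e2).round(3),np.degrees(np.arctan2(e2[1],e2[0])).round(1), ray(cal,c,.007)[0].round(4))
            else:
                t=mm&(C[...,2]>.036)
                ct=np.argwhere(t)[:,::-1].mean(0) if t.any() else c
                print(k,a,c.round(),"z",z.round(3),"top n",t.sum(),ray(cal,ct,.046)[0].round(4))
E
```

```text
top bench z 0.00025252755300908536
blue 971 [214. 141.] PAD [0.6242 0.1395] 0.058 -77.5 0.131 -167.3 [0.6237 0.1392 0.007 ]
blue 78 [322. 190.] z [0.04  0.045 0.048] top n 71 [ 0.478  -0.1488  0.046 ]
blue 77 [208. 198.] z [0.025 0.046 0.049] top n 67 [0.4641 0.156  0.046 ]
blue 84 [319. 217.] z [0.029 0.045 0.048] top n 72 [ 0.4063 -0.1388  0.046 ]
blue 90 [212. 225.] z [0.013 0.045 0.048] top n 74 [0.3926 0.1452 0.046 ]
yellow 997 [237. 135.] PAD [0.6385 0.0753] 0.059 -77.5 0.132 -167.5 [0.6379 0.0755 0.007 ]
yellow 99 [385. 176.] z [0.018 0.045 0.048] top n 82 [ 0.5097 -0.3177  0.046 ]
yellow 108 [382. 204.] z [0.005 0.044 0.048] top n 80 [ 0.4379 -0.3073  0.046 ]
green 924 [260. 129.] PAD [0.6529 0.0115] 0.056 -77.5 0.129 -167.7 [0.6524 0.0116 0.007 ]
green 68 [138. 175.] z [0.035 0.046 0.049] top n 60 [0.5313 0.3408 0.046 ]
green 84 [151. 198.] z [0.032 0.046 0.048] top n 74 [0.4677 0.306  0.046 ]
green 73 [253. 200.] z [0.042 0.046 0.048] top n 67 [0.4562 0.0339 0.046 ]
green 77 [274. 219.] z [0.009 0.045 0.048] top n 68 [ 0.4051 -0.0196  0.046 ]
scene bench z -0.00211059205379
[... 429 characters left out ...]
6219 0.1351] 0.136 -167.3 0.056 90.1 [0.6251 0.1358 0.007 ]
yellow 78 [209. 122.] z [0.008 0.037 0.044] top n 42 [ 0.443  -0.3031  0.046 ]
yellow 88 [187. 130.] z [0.008 0.037 0.045] top n 47 [ 0.5144 -0.3135  0.046 ]
yellow 791 [228. 230.] PAD [0.6363 0.0697] 0.136 -165.5 0.059 90.5 [0.6393 0.0722 0.007 ]
green 27 [272. 164.] z [0.042 0.044 0.046] top n 27 [ 0.4099 -0.016   0.046 ]
green 85 [270. 186.] z [0.014 0.04  0.045] top n 47 [0.4606 0.0371 0.046 ]
green 663 [210. 218.] PAD [0.6512 0.0077] 0.135 -167.2 0.055 88.1 [0.6538 0.0081 0.007 ]
green 58 [337. 247.] z [0.041 0.044 0.046] top n 57 [0.4722 0.3087 0.046 ]
green 128 [328. 274.] z [0.014 0.042 0.045] top n 82 [0.5362 0.3451 0.046 ]
```

```bash
cat > go.py <<'E'
import sys
from rig import robot
from h import *
x,y,z,yaw=map(float,sys.argv[1:5])
s=robot.observe();M=R.from_euler('xyz',s["eef_rot"],degrees=True).as_matrix()
T=R.from_euler('xyz',[180,0,yaw],degrees=True).as_matrix()
t=R.from_matrix(M.T@T).as_rotvec()
d=np.array([x,y,z])-s["ee_pos"]
print("clk",round(s["clock"],2),"pos",s["ee_pos"].round(4),s["eef_rot"].round(2),"F",s["contact_force"].round(1),"w",round(s["grip_width"],3))
print("turn",t.round(4),"shift now",(M.T@d).round(4),"shift after turn",(T.T@d).round(4))
E
python3 go.py .475 -.312 .12 -98.2
```

```text
clk 0.1 pos [ 0.2183 -0.6115  0.2176] [ 1.800e+02  1.300e-01 -7.035e+01] F [-0.4 -0.2 -0.1] w 1.002
turn [0.0006 0.0022 0.486 ] shift now [-0.1955 -0.3425  0.0981] shift after turn [-0.3331 -0.2114  0.0976]
```

Emit:
carry_out([
  [[0,0,0.12],[0,0,0],-0.3],
  [[0,0,0.12],[0,0,0],-0.3],
  [[0,0,0.12],[0,0,0],-0.3],
  [[0,0,0.12],[0,0,0],-0.3],
  [[0,0,0],[0,0,0],-0.3],
], grip_force=25)

```text
clock: 0.6
ee_pos: [0.2174, -0.6093, 0.2141]
eef_rot: [179.7, 0.5, -98.9]
contact_force: [-0.2, -0.3, 0.1]
grip_width: 0.665
```

```bash
python3 go.py .475 -.312 .12 -98.2
```

```text
clk 0.6 pos [ 0.2174 -0.6093  0.2141] [179.74   0.51 -98.91] F [-0.2 -0.3  0.1] w 0.665
turn [ 0.0045  0.0089 -0.0124] shift now [-0.3328 -0.2089  0.0961] shift after turn [-0.331  -0.2126  0.0941]
```

Emit:
carry_out([
  [[0,0,0],[-0.033,-0.021,0.008],-0.3],
  [[0,0,0],[-0.033,-0.021,0.008],-0.3],
  [[0,0,0],[-0.033,-0.021,0.008],-0.3],
  [[0,0,0],[-0.033,-0.021,0.008],-0.3],
  [[0,0,0],[-0.033,-0.021,0.008],-0.3],
  [[0,0,0],[-0.033,-0.021,0.008],-0.3],
  [[0,0,0],[-0.033,-0.021,0.008],-0.3],
  [[0,0,0],[-0.033,-0.021,0.008],-0.3],
  [[0,0,0],[-0.033,-0.021,0.008],-0.3],
  [[0,0,0],[-0.033,-0.021,0.008],-0.3],
  [[0,0,0],[0,0,0],-0.3],
])

```text
clock: 1.7
ee_pos: [0.4792, -0.3014, 0.128]
eef_rot: [179.5, 0.6, -97.3]
contact_force: [0.1, 0.9, -0.2]
grip_width: 0.645
```

```bash
python3 go.py .475 -.312 .021 -98.2
```

```text
clk 1.7 pos [ 0.4792 -0.3014  0.128 ] [179.48   0.59 -97.26] F [ 0.1  0.9 -0.2] w 0.645
turn [0.0092 0.0103 0.0164] shift now [0.0122 0.0019 0.1069] shift after turn [0.0111 0.0027 0.107 ]
```

Emit:
carry_out([
  [[0.009,0.01,0.016],[0.011,0.002,0.02],-0.3],
  [[0,0,0],[0,0,0.02],-0.3],
  [[0,0,0],[0,0,0.02],-0.3],
  [[0,0,0],[0,0,0],-0.3],
  [[0,0,0],[0,0,0],-0.3],
])

```text
clock: 2.2
ee_pos: [0.4767, -0.3119, 0.0666]
eef_rot: [-179.9, -0.0, -97.3]
contact_force: [-0.1, 1.1, 0.7]
grip_width: 0.65
```

```bash
python3 go.py .475 -.312 .021 -98.2
python3 - <<'E'
from rig import robot
import cv2
p,d=robot.grab_frame("scene"); cv2.imwrite("pics/s1.png",cv2.resize(p[80:230,100:300],None,fx=4,fy=4)[:600])
E
```

```text
clk 2.2 pos [ 0.4767 -0.3119  0.0666] [-1.7994e+02 -3.0000e-02 -9.7310e+01] F [-0.1  1.1  0.7] w 0.65
turn [-0.0011 -0.0005  0.0154] shift now [0.0003 0.0017 0.0456] shift after turn [0.0004 0.0016 0.0456]
```

View pics/s1.png

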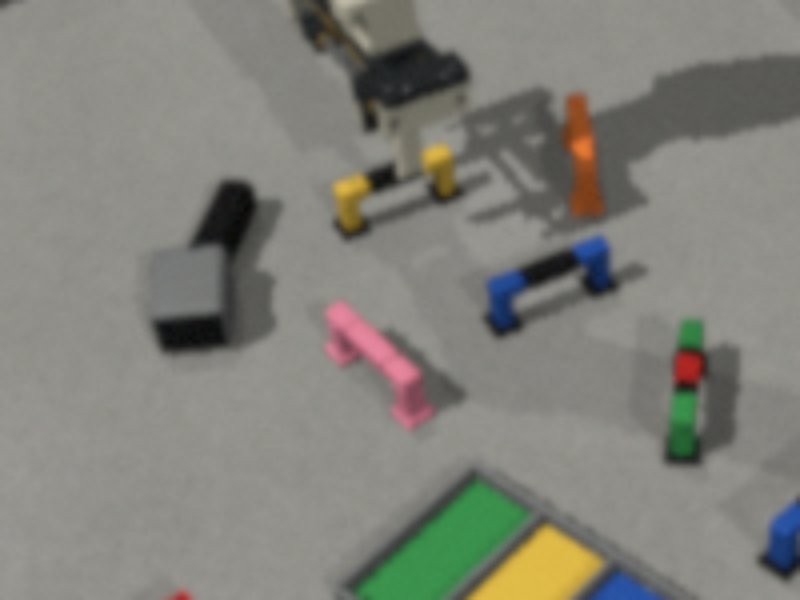

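The crop shows the fingers above the yellow handle's middle. The near finger, at about (408,150), sits in front of the bar. I'm going down.

Emit:
carry_out([
  [[0,0,0.015],[0,0.001,0.015],-0.3],
  [[0,0,0],[0,0,0.015],-0.3],
  [[0,0,0],[0,0,0.013],-0.3],
  [[0,0,0],[0,0,0],0.3],
  [[0,0,0],[0,0,0],0.7],
  [[0,0,0],[0,0,0],1],
  [[0,0,0],[0,0,0],1],
  [[0,0,0],[0,0,0],1],
  [[0,0,0],[0,0,0],1],
])

```text
clock: 3.15
ee_pos: [0.4798, -0.3161, 0.0299]
eef_rot: [-179.2, -0.4, -98.1]
contact_force: [0.4, -0.4, -0.1]
grip_width: 0.19
```

```bash
python3 go.py .475 -.312 .13 -77.5
```

```text
clk 3.15 pos [ 0.4798 -0.3161  0.0299] [-179.19   -0.38  -98.13] F [ 0.4 -0.4 -0.1] w 0.19
turn [-0.0128 -0.0091 -0.3601] shift now [-0.0027  0.0039 -0.1002] shift after turn [-0.005   0.0037 -0.1001]
```

The grip holds (opening 17.7 mm), but the TCP has drifted up to 30 mm. I'll open and grip again lower.

Emit:
carry_out([
  [[0,0,0],[0,0,0],0.3],
  [[-0.013,-0.009,0],[-0.003,0.003,0.006],0.3],
  [[0,0,0],[0,0,0.005],0.3],
])

```text
clock: 3.45
ee_pos: [0.4777, -0.3128, 0.0192]
eef_rot: [-179.9, 0.1, -98.1]
contact_force: [0.3, 0.2, -0.3]
grip_width: 0.34
```

```bash
python3 go.py .475 -.312 .021 -98.2
```

```text
clk 3.45 pos [ 0.4777 -0.3128  0.0192] [-1.7988e+02  1.3000e-01 -9.8120e+01] F [ 0.3  0.2 -0.3] w 0.34
turn [-0.002   0.0022  0.0013] shift now [-0.0004  0.0028 -0.0018] shift after turn [-0.0004  0.0028 -0.0018]
```

Emit:
carry_out([
  [[0,0,0],[0,0,0],0.7],
  [[0,0,0],[0,0,0],1],
  [[0,0,0],[0,0,0],1],
  [[0,0,0],[0,0,0],1],
])

```text
clock: 3.85
ee_pos: [0.477, -0.3125, 0.0176]
eef_rot: [180.0, 0.2, -98.1]
contact_force: [-0.8, 0.1, -0.7]
grip_width: 0.196
```

```bash
python3 go.py .638 .0745 .13 -77.5
```

```text
clk 3.85 pos [ 0.477  -0.3125  0.0176] [179.98   0.18 -98.13] F [-0.8  0.1 -0.7] w 0.196
turn [-2.0e-04  3.2e-03 -3.6e-01] shift now [-0.4062 -0.1047 -0.1112] shift after turn [-0.343  -0.241  -0.1124]
```

Emit:
carry_out([
  [[0,0,0],[0,0,-0.015],1],
  [[0,0,0],[0,0,-0.03],1],
  [[0,0,0],[0,0,-0.035],1],
  [[0,0,0],[0,0,-0.035],1],
  [[0,0,-0.12],[0,0,0],1],
  [[0,0,-0.12],[0,0,0],1],
  [[0,0,-0.12],[0,0,0],1],
  [[0,0,0],[0,0,0],1],
])

```text
clock: 4.65
ee_pos: [0.4757, -0.3115, 0.1367]
eef_rot: [179.9, 0.3, -76.7]
contact_force: [-0.1, 0.4, -0.8]
grip_width: 0.192
```

```bash
python3 go.py .638 .0745 .13 -77.5
```

```text
clk 4.65 pos [ 0.4757 -0.3115  0.1367] [179.9    0.32 -76.73] F [-0.1  0.4 -0.8] w 0.192
turn [0.0018 0.0056 0.0134] shift now [-0.3384 -0.2466  0.0082] shift after turn [-0.3417 -0.242   0.0067]
```

Emit:
carry_out([
  [[0,0.005,0.013],[-0.02,-0.015,0],1],
  [[0,0,0],[-0.036,-0.025,0],1],
  [[0,0,0],[-0.036,-0.025,0],1],
  [[0,0,0],[-0.036,-0.025,0],1],
  [[0,0,0],[-0.036,-0.025,0],1],
  [[0,0,0],[-0.036,-0.025,0],1],
  [[0,0,0],[-0.036,-0.025,0],1],
  [[0,0,0],[-0.036,-0.025,0],1],
  [[0,0,0],[-0.036,-0.025,0],1],
  [[0,0,0],[-0.03,-0.022,0],1],
  [[0,0,0],[0,0,0],1],
  [[0,0,0],[0,0,0],1],
])

```text
clock: 5.85
ee_pos: [0.6434, 0.0799, 0.1302]
eef_rot: [179.5, 0.1, -79.9]
contact_force: [1.4, -1.3, -1.3]
grip_width: 0.192
```

```bash
python3 go.py .641 .0745 .065 -77.5
```

```text
clk 5.85 pos [0.6434 0.0799 0.1302] [ 1.7946e+02  5.0000e-02 -7.9890e+01] F [ 1.4 -1.3 -1.3] w 0.192
turn [ 0.0093  0.0011 -0.0418] shift now [0.005  0.0027 0.0652] shift after turn [0.0048 0.0035 0.0652]
```

Emit:
carry_out([
  [[0.009,0.001,-0.042],[0.005,0.003,0.02],1],
  [[0,0,0],[0,0,0.02],1],
  [[0,0,0],[0,0,0.02],1],
  [[0,0,0],[0,0,0],1],
  [[0,0,0],[0,0,0],1],
])

```text
clock: 6.35
ee_pos: [0.6397, 0.0675, 0.0691]
eef_rot: [179.9, -0.2, -78.2]
contact_force: [0.5, -0.4, -0.5]
grip_width: 0.192
```

```bash
python3 go.py .641 .0745 .026 -77.5
python3 - <<'E'
from rig import robot
import cv2
p,d=robot.grab_frame("scene"); cv2.imwrite("pics/s2.png",cv2.resize(p[150:300,150:350],None,fx=4,fy=4))
E
```

```text
clk 6.35 pos [0.6397 0.0675 0.0691] [179.9   -0.22 -78.2 ] F [ 0.5 -0.4 -0.5] w 0.192
turn [ 0.0017 -0.0038 -0.0122] shift now [-0.0068 -0.0027  0.043 ] shift after turn [-0.0066 -0.0027  0.0431]
```

View pics/s2.png

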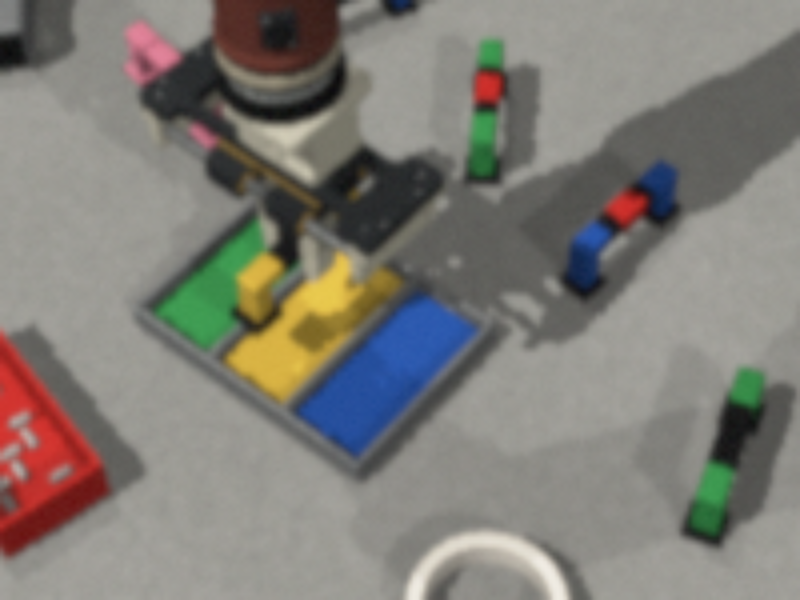

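The yellow handle hangs over the yellow lane, still upright, with its near end at (260,290) in the crop. I'm correcting sideways and lowering.

Emit:
carry_out([
  [[0.002,-0.004,-0.012],[-0.006,-0.003,0.01],1],
  [[0,0,0],[0,0,0.012],1],
  [[0,0,0],[0,0,0.008],1],
  [[0,0,0],[0,0,0.002],1],
  [[0,0,0],[0,0,0],1],
])

```text
clock: 6.9
ee_pos: [0.6429, 0.0739, 0.0368]
eef_rot: [-179.8, -0.0, -77.5]
contact_force: [0.2, -0.3, -0.8]
grip_width: 0.195
```

```bash
python3 go.py .641 .0745 .026 -77.5
```

```text
clk 6.9 pos [0.6429 0.0739 0.0368] [-179.76   -0.    -77.54] F [ 0.2 -0.3 -0.8] w 0.195
turn [-0.0041 -0.0001 -0.0008] shift now [-0.001   0.0018  0.0108] shift after turn [-0.001   0.0018  0.0108]
```

Emit:
carry_out([
  [[-0.004,0,0],[-0.001,0.002,0.006],1],
  [[0,0,0],[0,0,0.004],1],
  [[0,0,0],[0,0,0.002],1],
  [[0,0,0],[0,0,0],1],
])

```text
clock: 7.3
ee_pos: [0.6413, 0.0745, 0.0246]
eef_rot: [-179.9, -0.0, -77.5]
contact_force: [-0.9, -0.6, 1.1]
grip_width: 0.193
```

```bash
python3 go.py .641 .0745 .025 -77.5
```

```text
clk 7.3 pos [0.6413 0.0745 0.0246] [-1.7993e+02 -3.0000e-02 -7.7540e+01] F [-0.9 -0.6  1.1] w 0.193
turn [-0.0013 -0.0006 -0.0008] shift now [-0.0001  0.0003 -0.0004] shift after turn [-0.0001  0.0003 -0.0004]
```

Emit:
carry_out([
  [[0,0,0],[0,0,0],0.6],
  [[0,0,0],[0,0,0],0.2],
  [[0,0,0],[0,0,0],0.2],
  [[0,0,0],[0,0,-0.01],0.2],
  [[0,0,0],[0,0,-0.02],0.2],
  [[0,0,0],[0,0,-0.03],0.2],
  [[0,0,0],[0,0,-0.035],0.2],
  [[0,0,0],[0,0,0],0.2],
])

```text
clock: 8.1
ee_pos: [0.6422, 0.0748, 0.1258]
eef_rot: [-179.8, -0.0, -77.5]
contact_force: [0.2, -0.3, 0.3]
grip_width: 0.404
```

```bash
python3 go.py .4435 -.143 .12 -97.8
```

```text
clk 8.1 pos [0.6422 0.0748 0.1258] [-1.7977e+02 -2.0000e-02 -7.7540e+01] F [ 0.2 -0.3  0.3] w 0.404
turn [-4.100e-03  3.000e-04  3.535e-01] shift now [0.1698 0.2411 0.0049] shift after turn [0.2428 0.1673 0.0058]
```

Emit:
carry_out([
  [[-0.004,0,0.118],[0,0,0],-0.3],
  [[0,0,0.118],[0,0,0],-0.3],
  [[0,0,0.118],[0,0,0],-0.3],
  [[0,0,0],[0.02,0.013,0],-0.3],
  [[0,0,0],[0.032,0.022,0],-0.3],
  [[0,0,0],[0.032,0.022,0],-0.3],
  [[0,0,0],[0.032,0.022,0],-0.3],
  [[0,0,0],[0.032,0.022,0],-0.3],
  [[0,0,0],[0.032,0.022,0],-0.3],
  [[0,0,0],[0.032,0.022,0],-0.3],
  [[0,0,0],[0.025,0.018,0],-0.3],
  [[0,0,0],[0,0,0],-0.3],
])

```text
clock: 9.3
ee_pos: [0.4384, -0.1395, 0.1264]
eef_rot: [-179.7, 0.2, -98.4]
contact_force: [-0.4, -0.1, 0.5]
grip_width: 0.651
```

```bash
python3 go.py .4435 -.143 .065 -97.8
```

```text
clk 9.3 pos [ 0.4384 -0.1395  0.1264] [-179.68    0.25  -98.45] F [-0.4 -0.1  0.5] w 0.651
turn [-0.0055  0.0042 -0.0113] shift now [ 0.003  -0.0052  0.0614] shift after turn [ 0.0028 -0.0055  0.0614]
```

Emit:
carry_out([
  [[-0.005,0.004,-0.011],[0.003,-0.005,0.02],-0.3],
  [[0,0,0],[0,0,0.02],-0.3],
  [[0,0,0],[0,0,0.02],-0.3],
  [[0,0,0],[0,0,0],-0.3],
  [[0,0,0],[0,0,0],-0.3],
])

```text
clock: 9.8
ee_pos: [0.4468, -0.1425, 0.0667]
eef_rot: [-179.6, 0.1, -97.8]
contact_force: [0.6, -0.4, 0.2]
grip_width: 0.649
```

```bash
python3 go.py .4435 -.143 .020 -97.8
python3 - <<'E'
from rig import robot
import cv2
p,d=robot.grab_frame("scene"); cv2.imwrite("pics/s3.png",cv2.resize(p[100:250,150:350],None,fx=4,fy=4))
E
```

```text
clk 9.8 pos [ 0.4468 -0.1425  0.0667] [-1.7957e+02  7.0000e-02 -9.7800e+01] F [ 0.6 -0.4  0.2] w 0.649
turn [-0.0076  0.0012 -0.0001] shift now [0.001  0.0035 0.0467] shift after turn [0.0009 0.0032 0.0467]
```

View pics/s3.png

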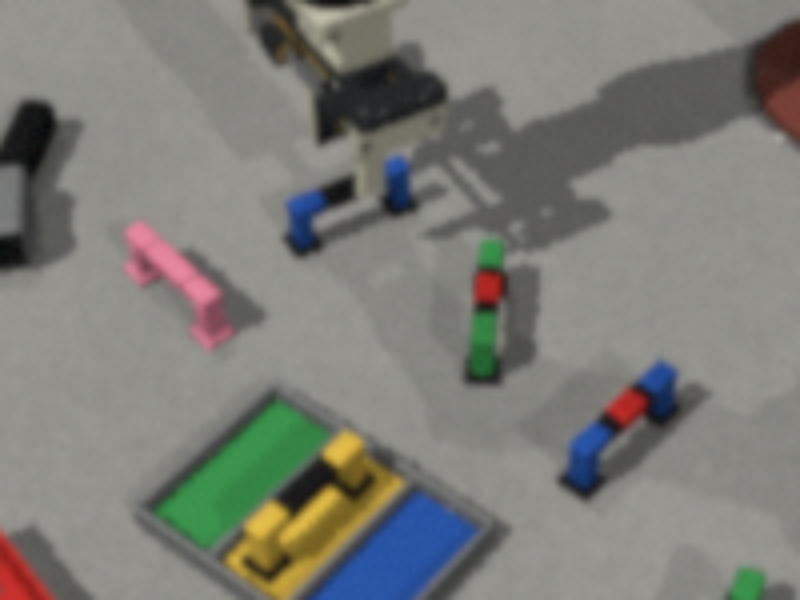

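The yellow handle stands in its lane, with its ends at (265,530) and (347,455) in the crop. The fingers straddle the blue bar at about (370,180). I'm going down.

Emit:
carry_out([
  [[-0.008,0.001,0],[0.001,0.003,0.015],-0.3],
  [[0,0,0],[0,0,0.016],-0.3],
  [[0,0,0],[0,0,0.012],-0.1],
  [[0,0,0],[0,0,0],0.1],
  [[0,0,0],[0,0,0],0.1],
])

```text
clock: 10.35
ee_pos: [0.4493, -0.1427, 0.0279]
eef_rot: [-179.3, -0.0, -97.6]
contact_force: [-1.1, 0.4, 0.0]
grip_width: 0.464
```

```bash
python3 go.py .4435 -.143 .020 -97.8
```

```text
clk 10.35 pos [ 0.4493 -0.1427  0.0279] [-1.7933e+02 -4.0000e-02 -9.7640e+01] F [-1.1  0.4  0. ] w 0.464
turn [-0.0116 -0.0006  0.0028] shift now [0.001  0.0058 0.0078] shift after turn [0.001  0.0057 0.0079]
```

Emit:
carry_out([
  [[-0.012,0,0.003],[0.001,0.006,0.006],0.2],
  [[0,0,0],[0,0,0.002],0.5],
  [[0,0,0],[0,0,0],1],
  [[0,0,0],[0,0,0],1],
  [[0,0,0],[0,0,0],1],
  [[0,0,0],[0,0,0],1],
])

```text
clock: 10.95
ee_pos: [0.4444, -0.1434, 0.0217]
eef_rot: [-179.8, -0.1, -97.8]
contact_force: [0.4, 0.1, -0.1]
grip_width: 0.193
```

```bash
python3 go.py .624 .1385 .13 -77.5
```

```text
clk 10.95 pos [ 0.4444 -0.1434  0.0217] [-1.7981e+02 -8.0000e-02 -9.7820e+01] F [ 0.4  0.1 -0.1] w 0.193
turn [-0.003  -0.002  -0.3547] shift now [-0.3036 -0.1399 -0.1083] shift after turn [-0.2364 -0.2364 -0.1083]
```

Emit:
carry_out([
  [[0,0,0],[0,0,-0.015],1],
  [[0,0,0],[0,0,-0.03],1],
  [[0,0,0],[0,0,-0.035],1],
  [[0,0,0],[0,0,-0.03],1],
  [[-0.003,-0.002,-0.118],[0,0,0],1],
  [[0,0,-0.118],[0,0,0],1],
  [[0,0,-0.118],[0,0,0],1],
  [[0,0,0],[0,0,0],1],
])

```text
clock: 11.75
ee_pos: [0.443, -0.1425, 0.136]
eef_rot: [179.9, 0.1, -76.8]
contact_force: [0.1, 0.1, -1.0]
grip_width: 0.192
```

```bash
python3 go.py .625 .1385 .13 -77.5
```

```text
clk 11.75 pos [ 0.443  -0.1425  0.136 ] [ 1.799e+02  8.000e-02 -7.677e+01] F [ 0.1  0.1 -1. ] w 0.192
turn [0.0017 0.0014 0.0128] shift now [-0.2318 -0.2415  0.0059] shift after turn [-0.2349 -0.2385  0.006 ]
```

Emit:
carry_out([
  [[0.002,0.001,0.013],[-0.015,-0.015,0],1],
  [[0,0,0],[-0.03,-0.03,0],1],
  [[0,0,0],[-0.03,-0.03,0],1],
  [[0,0,0],[-0.03,-0.03,0],1],
  [[0,0,0],[-0.03,-0.03,0],1],
  [[0,0,0],[-0.03,-0.03,0],1],
  [[0,0,0],[-0.03,-0.03,0],1],
  [[0,0,0],[-0.025,-0.025,0],1],
  [[0,0,0],[-0.012,-0.015,0],1],
  [[0,0,0],[0,0,0],1],
  [[0,0,0],[0,0,0],1],
])

```text
clock: 12.85
ee_pos: [0.6282, 0.141, 0.1294]
eef_rot: [179.4, 0.0, -79.6]
contact_force: [-0.3, -0.3, -1.4]
grip_width: 0.196
```

```bash
python3 go.py .625 .1385 .07 -77.5
```

```text
clk 12.85 pos [0.6282 0.141  0.1294] [ 1.7937e+02  4.0000e-02 -7.9640e+01] F [-0.3 -0.3 -1.4] w 0.196
turn [ 0.011   0.0009 -0.0373] shift now [0.0019 0.003  0.0594] shift after turn [0.0017 0.0037 0.0594]
```

Emit:
carry_out([
  [[0.011,0.001,-0.037],[0.001,0.003,0.02],1],
  [[0,0,0],[0,0,0.02],1],
  [[0,0,0],[0,0,0.02],1],
  [[0,0,0],[0,0,0],1],
  [[0,0,0],[0,0,0],1],
])

```text
clock: 13.35
ee_pos: [0.6221, 0.1299, 0.0689]
eef_rot: [179.8, -0.3, -78.3]
contact_force: [0.8, -0.3, -0.3]
grip_width: 0.194
```

```bash
python3 go.py .625 .1385 .0287 -77.5
```

```text
clk 13.35 pos [0.6221 0.1299 0.0689] [179.79  -0.31 -78.26] F [ 0.8 -0.3 -0.3] w 0.194
turn [ 0.0036 -0.0055 -0.0132] shift now [-0.0081 -0.0047  0.0401] shift after turn [-0.0078 -0.0047  0.0402]
```

Emit:
carry_out([
  [[0.004,-0.005,-0.013],[-0.008,-0.005,0.01],1],
  [[0,0,0],[0,0,0.01],1],
  [[0,0,0],[0,0,0.006],1],
  [[0,0,0],[0,0,0],1],
  [[0,0,0],[0,0,0],1],
])

```text
clock: 13.85
ee_pos: [0.6271, 0.1384, 0.0436]
eef_rot: [-179.7, -0.0, -77.6]
contact_force: [-0.2, -0.1, -0.6]
grip_width: 0.194
```

```bash
python3 go.py .625 .1385 .0287 -77.5
```

```text
clk 13.85 pos [0.6271 0.1384 0.0436] [-1.7971e+02 -3.0000e-02 -7.7590e+01] F [-0.2 -0.1 -0.6] w 0.194
turn [-0.005  -0.0005 -0.0016] shift now [-0.0006  0.0021  0.0149] shift after turn [-0.0006  0.002   0.0149]
```

Emit:
carry_out([
  [[-0.005,0,-0.002],[-0.001,0.002,0.007],1],
  [[0,0,0],[0,0,0.006],1],
  [[0,0,0],[0,0,0.002],1],
  [[0,0,0],[0,0,0],1],
])

```text
clock: 14.25
ee_pos: [0.6254, 0.139, 0.0283]
eef_rot: [-179.9, -0.0, -77.5]
contact_force: [-1.1, 0.2, 3.9]
grip_width: 0.19
```

```bash
python3 go.py .625 .1385 .0287 -77.5
```

```text
clk 14.25 pos [0.6254 0.139  0.0283] [-1.7994e+02 -5.0000e-02 -7.7460e+01] F [-1.1  0.2  3.9] w 0.19
turn [-0.001  -0.0008  0.0008] shift now [ 0.0004  0.0006 -0.0004] shift after turn [ 0.0004  0.0006 -0.0004]
```

Emit:
carry_out([
  [[0,0,0],[0,0,0],0.6],
  [[0,0,0],[0,0,0],0.2],
  [[0,0,0],[0,0,0],0.2],
  [[0,0,0],[0,0,-0.01],0.2],
  [[0,0,0],[0,0,-0.02],0.2],
  [[0,0,0],[0,0,-0.03],0.2],
  [[0,0,0],[0,0,-0.035],0.2],
  [[0,0,0],[0,0,0],0.2],
  [[0,0,-0.14],[0,0,0],-0.3],
  [[0,0,-0.14],[0,0,0],-0.3],
  [[0,0,0],[0,0,0],-0.3],
])

```text
clock: 15.35
ee_pos: [0.6266, 0.1398, 0.1317]
eef_rot: [-179.6, -0.2, -60.9]
contact_force: [-1.0, 1.5, -1.2]
grip_width: 0.606
```

```bash
python3 go.py .5005 .3245 .12 -61.3
```

```text
clk 15.35 pos [0.6266 0.1398 0.1317] [-1.7963e+02 -1.5000e-01 -6.0870e+01] F [-1.   1.5 -1.2] w 0.606
turn [-0.0065 -0.0026  0.0076] shift now [-0.2228  0.0203  0.011 ] shift after turn [-0.2226  0.0219  0.0117]
```

Emit:
carry_out([
  [[-0.006,-0.003,0.008],[-0.02,0.002,0],-0.3],
  [[0,0,0],[-0.035,0.003,0.002],-0.3],
  [[0,0,0],[-0.035,0.003,0.002],-0.3],
  [[0,0,0],[-0.035,0.004,0.002],-0.3],
  [[0,0,0],[-0.035,0.004,0.002],-0.3],
  [[0,0,0],[-0.035,0.004,0],-0.3],
  [[0,0,0],[-0.025,0.003,0],-0.3],
  [[0,0,0],[0,0,0],-0.3],
  [[0,0,0],[0,0,0],-0.3],
])

```text
clock: 16.25
ee_pos: [0.4988, 0.3263, 0.1205]
eef_rot: [179.8, -0.1, -63.3]
contact_force: [0.0, -0.9, -0.3]
grip_width: 0.649
```

```bash
python3 go.py .5005 .3245 .065 -61.3
```

```text
clk 16.25 pos [0.4988 0.3263 0.1205] [ 1.7981e+02 -1.0000e-01 -6.3280e+01] F [ 0.  -0.9 -0.3] w 0.649
turn [ 0.0034 -0.0016 -0.0346] shift now [ 0.0023 -0.0009  0.0555] shift after turn [ 0.0024 -0.0007  0.0555]
```

Emit:
carry_out([
  [[0.003,-0.002,-0.035],[0.002,-0.001,0.018],-0.3],
  [[0,0,0],[0,0,0.018],-0.3],
  [[0,0,0],[0,0,0.018],-0.3],
  [[0,0,0],[0,0,0],-0.3],
  [[0,0,0],[0,0,0],-0.3],
])

```text
clock: 16.75
ee_pos: [0.5078, 0.3162, 0.0659]
eef_rot: [-179.8, -0.3, -62.3]
contact_force: [-0.3, -0.5, 0.2]
grip_width: 0.65
```

```bash
python3 go.py .5005 .3245 .020 -61.3
python3 - <<'E'
from rig import robot
import cv2
p,d=robot.grab_frame("scene"); cv2.imwrite("pics/s4.png",cv2.resize(p[170:320,190:390],None,fx=4,fy=4))
E
```

```text
clk 16.75 pos [0.5078 0.3162 0.0659] [-179.83   -0.34  -62.28] F [-0.3 -0.5  0.2] w 0.65
turn [-0.003  -0.006  -0.0171] shift now [-0.0111  0.0028  0.0458] shift after turn [-0.0108  0.0024  0.0459]
```

View pics/s4.png

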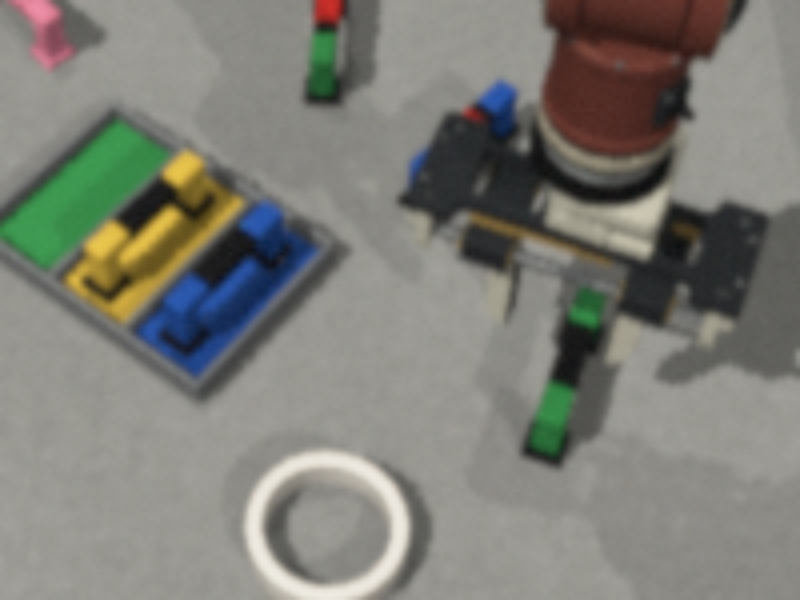

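The yellow and blue handles stand in their lanes. The open jaws straddle the green handle, which spans (588,305) to (548,425) in the crop, but they sit 11 mm off across it. I'm correcting and going down.

Emit:
carry_out([
  [[-0.003,-0.006,-0.017],[-0.01,0.002,0.012],-0.3],
  [[0,0,0],[0,0,0.012],-0.3],
  [[0,0,0],[0,0,0.01],-0.3],
  [[0,0,0],[0,0,0],-0.1],
  [[0,0,0],[0,0,0],0],
])

```text
clock: 17.3
ee_pos: [0.5023, 0.3247, 0.0307]
eef_rot: [-179.8, 0.0, -61.3]
contact_force: [-0.1, 0.2, -0.2]
grip_width: 0.527
```

```bash
python3 go.py .5005 .3245 .020 -61.3
```

```text
clk 17.3 pos [0.5023 0.3247 0.0307] [-1.7984e+02  3.0000e-02 -6.1310e+01] F [-0.1  0.2 -0.2] w 0.527
turn [-0.0027  0.0005 -0.0002] shift now [-0.0007  0.0017  0.0107] shift after turn [-0.0007  0.0016  0.0107]
```

Emit:
carry_out([
  [[-0.003,0,0],[-0.001,0.001,0.006],0.1],
  [[0,0,0],[0,0,0.004],0.2],
  [[0,0,0],[0,0,0],0.5],
  [[0,0,0],[0,0,0],1],
  [[0,0,0],[0,0,0],1],
  [[0,0,0],[0,0,0],1],
  [[0,0,0],[0,0,0],1],
])

```text
clock: 18.0
ee_pos: [0.5013, 0.3254, 0.0205]
eef_rot: [-180.0, 0.0, -61.3]
contact_force: [0.5, -0.1, -0.8]
grip_width: 0.191
```

```bash
python3 go.py .653 .011 .13 -77.5
```

```text
clk 18.0 pos [0.5013 0.3254 0.0205] [-1.7995e+02  2.0000e-02 -6.1310e+01] F [ 0.5 -0.1 -0.8] w 0.191
turn [-0.0008  0.0005  0.2825] shift now [ 0.3485  0.0177 -0.1097] shift after turn [ 0.3397 -0.08   -0.1095]
```

Gripped at z 0.0205, so it should touch down in the tray at about 0.0275.

Emit:
carry_out([
  [[0,0,0],[0,0,-0.015],1],
  [[0,0,0],[0,0,-0.03],1],
  [[0,0,0],[0,0,-0.035],1],
  [[0,0,0],[0,0,-0.035],1],
  [[0,0,0.14],[0,0,0],1],
  [[0,0,0.14],[0,0,0],1],
  [[0,0,0],[0,0,0],1],
])

```text
clock: 18.7
ee_pos: [0.5019, 0.3257, 0.1471]
eef_rot: [-179.7, 0.2, -77.9]
contact_force: [-0.1, 0.6, -1.1]
grip_width: 0.192
```

```bash
python3 go.py .653 .011 .13 -77.5
```

```text
clk 18.7 pos [0.5019 0.3257 0.1471] [-179.7     0.21  -77.9 ] F [-0.1  0.6 -1.1] w 0.192
turn [-0.0052  0.0037 -0.007 ] shift now [ 0.3395 -0.0816  0.0163] shift after turn [ 0.34   -0.0794  0.0171]
```

Emit:
carry_out([
  [[-0.005,0.004,-0.007],[0.02,-0.005,0],1],
  [[0,0,0],[0.036,-0.008,0.002],1],
  [[0,0,0],[0.036,-0.008,0.002],1],
  [[0,0,0],[0.036,-0.008,0.002],1],
  [[0,0,0],[0.036,-0.008,0.002],1],
  [[0,0,0],[0.036,-0.008,0.002],1],
  [[0,0,0],[0.036,-0.009,0.002],1],
  [[0,0,0],[0.036,-0.009,0.002],1],
  [[0,0,0],[0.034,-0.009,0.002],1],
  [[0,0,0],[0.02,-0.005,0],1],
  [[0,0,0],[0,0,0],1],
  [[0,0,0],[0,0,0],1],
])

```text
clock: 19.9
ee_pos: [0.6556, 0.0191, 0.133]
eef_rot: [179.9, 0.2, -74.9]
contact_force: [-0.2, 0.6, -0.4]
grip_width: 0.192
```

```bash
python3 go.py .653 .011 .07 -77.5
```

```text
clk 19.9 pos [0.6556 0.0191 0.133 ] [179.91   0.22 -74.86] F [-0.2  0.6 -0.4] w 0.192
turn [0.0016 0.0038 0.046 ] shift now [0.0074 0.0045 0.063 ] shift after turn [0.0073 0.0043 0.063 ]
```

Emit:
carry_out([
  [[0.002,0.004,0.046],[0.007,0.004,0.01],1],
  [[0,0,0],[0,0,0.02],1],
  [[0,0,0],[0,0,0.02],1],
  [[0,0,0],[0,0,0.008],1],
  [[0,0,0],[0,0,0],1],
])

```text
clock: 20.4
ee_pos: [0.6496, 0.0197, 0.0727]
eef_rot: [179.9, 0.3, -77.2]
contact_force: [-0.2, -0.5, -0.2]
grip_width: 0.19
```

```bash
python3 go.py .653 .011 .0275 -77.5
```

```text
clk 20.4 pos [0.6496 0.0197 0.0727] [179.94   0.27 -77.17] F [-0.2 -0.5 -0.2] w 0.19
turn [0.0011 0.0046 0.0057] shift now [ 0.0095 -0.0015  0.0451] shift after turn [ 0.0093 -0.0015  0.0452]
```

Emit:
carry_out([
  [[0.001,0.005,0.006],[0.009,-0.002,0.01],1],
  [[0,0,0],[0,0,0.013],1],
  [[0,0,0],[0,0,0.007],1],
  [[0,0,0],[0,0,0],1],
  [[0,0,0],[0,0,0],1],
])

```text
clock: 20.9
ee_pos: [0.6546, 0.0122, 0.0415]
eef_rot: [-179.9, -0.0, -77.5]
contact_force: [0.4, -0.3, -0.8]
grip_width: 0.191
```

```bash
python3 go.py .653 .011 .0275 -77.5
```

```text
clk 20.9 pos [0.6546 0.0122 0.0415] [-1.7986e+02 -5.0000e-02 -7.7480e+01] F [ 0.4 -0.3 -0.8] w 0.191
turn [-0.0024 -0.0008  0.0004] shift now [0.0008 0.0018 0.014 ] shift after turn [0.0008 0.0018 0.014 ]
```

Emit:
carry_out([
  [[-0.002,-0.001,0],[0.001,0.002,0.007],1],
  [[0,0,0],[0,0,0.006],1],
  [[0,0,0],[0,0,0.002],1],
  [[0,0,0],[0,0,0],1],
])

```text
clock: 21.3
ee_pos: [0.6539, 0.0106, 0.0273]
eef_rot: [-179.8, -0.0, -77.5]
contact_force: [-0.1, 0.0, 0.5]
grip_width: 0.194
```

```bash
python3 go.py .653 .011 .0275 -77.5
```

```text
clk 21.3 pos [0.6539 0.0106 0.0273] [-179.83   -0.    -77.49] F [-0.1  0.   0.5] w 0.194
turn [-0.003  -0.      0.0002] shift now [-0.0006  0.0007 -0.0002] shift after turn [-0.0006  0.0007 -0.0002]
```

Emit:
carry_out([
  [[0,0,0],[0,0,0],0.6],
  [[0,0,0],[0,0,0],0.2],
  [[0,0,0],[0,0,0],0.2],
  [[0,0,0],[0,0,-0.01],0.2],
  [[0,0,0],[0,0,-0.02],0.2],
  [[0,0,0],[0,0,-0.03],0.2],
  [[0,0,0],[0,0,-0.035],0.2],
  [[0,0,0],[0,0,-0.035],0.2],
  [[0,0,0],[0.02,0.01,-0.02],0.2],
  [[0,0,0],[0.04,0.02,0],0.2],
  [[0,0,0],[0.04,0.02,0],0.2],
  [[0,0,0],[0.04,0.02,0],0.2],
  [[0,0,0],[0.04,0.02,0],0.2],
  [[0,0,0],[0.04,0.02,0],0.2],
  [[0,0,0],[0.02,0,0],0.2],
  [[0,0,0],[0,0,0],0.2],
])

```text
clock: 22.9
ee_pos: [0.6006, -0.2546, 0.1939]
eef_rot: [-179.0, -0.3, -77.1]
contact_force: [0.6, 0.4, 0.1]
grip_width: 0.398
```

Run:
```python
from rig import robot
from h import *
pads=dict(blue=(.6237,.138),yellow=(.638,.0745),green=(.6523,.0105))
th=np.radians(12.5)
for n in("top","scene"):
    p,d=robot.grab_frame(n);cal=robot.get_calibration(n);C=cloud(cal,d)
    cv2.imwrite(f"pics/end_{n}.png",cv2.resize(p[60:300,60:460] if n=="top" else p[90:330,90:490],None,fx=2,fy=2))
    for k,m in masks(p).items():
        # tall coloured pixels only
        t=((m>0)&(C[...,2]>.036)&(C[...,0]>.3)&(C[...,2]<.07)).astype(np.uint8)
        w=[ray(cal,c,.053 if C[mm][:,0].mean()>.53 and abs(C[mm][:,1].mean()-.07)<.14 else .046)[0] for a,c,mm in blobs(t)]
        print(n,k,[x.round(4).tolist() for x in w],[float(np.median(C[mm][:,2]).round(3)) for a,c,mm in blobs(t)])
        i=[x for x in w if x[0]>.55 and abs(x[1]-.07)<.14]
        if len(i)==2:
            e=(i[0]+i[1])[:2]/2-pads[k]; print("   offset lane x,y",(e@[np.cos(th),np.sin(th)]).round(4),(e@[-np.sin(th),np.cos(th)]).round(4))
print(robot.observe()["clock"])
```

```text
top blue [[0.6588, 0.1452, 0.053], [0.5949, 0.1297, 0.053], [0.4638, 0.156, 0.046], [0.3924, 0.1451, 0.046]] [0.052, 0.052, 0.046, 0.046]
   offset lane x,y 0.0029 -0.0012
top yellow [[0.6384, 0.0711, 0.053]] [0.053]
top green [[0.6511, 0.0106, 0.053], [0.4561, 0.0337, 0.046], [0.4053, -0.0195, 0.046]] [0.052, 0.046, 0.046]
scene blue [[0.3974, 0.1491, 0.046], [0.4694, 0.1602, 0.046], [0.5924, 0.1342, 0.053], [0.6595, 0.1505, 0.053]] [0.044, 0.043, 0.05, 0.049]
   offset lane x,y 0.0032 0.0038
scene yellow [[0.6076, 0.0696, 0.053], [0.6732, 0.0851, 0.053]] [0.05, 0.049]
   offset lane x,y 0.003 0.0023
scene green [[0.4099, -0.016, 0.046], [0.4611, 0.0376, 0.046], [0.6204, 0.0083, 0.053], [0.6881, 0.0254, 0.053]] [0.044, 0.043, 0.05, 0.049]
   offset lane x,y 0.0032 0.0058
23.0
```

View pics/end_top.png

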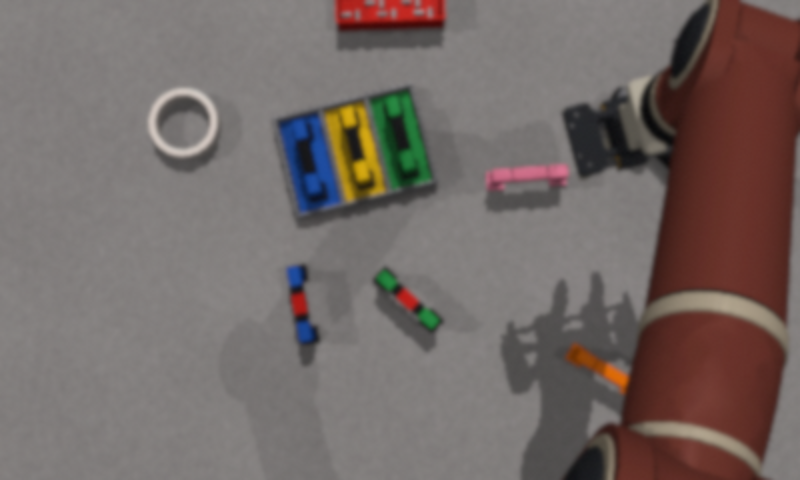

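View pics/end_scene.png

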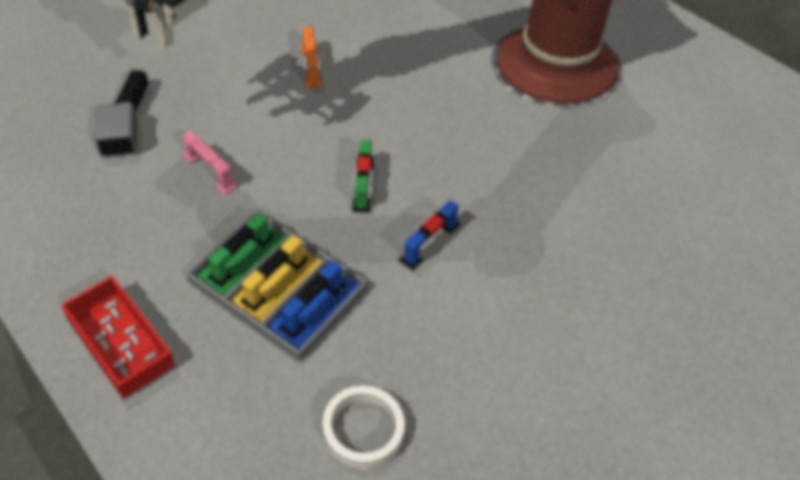

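Both views show the three good handles standing in the lanes of their own colour, and the rejects, scanner and tape unmoved. The arm is clear of everything, so I'm handing in.

```bash
python3 -c "
from rig import robot
print(robot.close_job())"
```

```text
the job is handed in; nothing more can be done
None
```

I put the yellow, blue and green good handles into the lanes of their own colour and handed the job in at about 23 s of the 90 s allowed. The hand-in reports no verdict, so the result rests on my own last checks.

- **Placement:** all three handles stand upright. Their ends measured about 52 mm above the bench in the top view and 49–50 mm in the scene view; flat on the pads they should be 53 mm. In the scene view they were about 3 mm along and 2–6 mm across from the lane centres, within the 20 mm and 24 mm allowed.
- **Rejects, scanner and tape:** both rejects measured within about 1 mm of where they started. The scanner and tape look unmoved in the pictures, but I did not measure them. In the last top view the arm hid the scanner, so that rests on the scene view alone.
- **Checks that failed or disagreed:**
  - The two cameras differ by about 5 mm, probably because the scene camera sees part of the side faces.
  - The final top view gave an offset only for blue (3 mm along, 1 mm across). The yellow and green handles merged into single blobs there, so their offsets come from the scene view.
- **Correction made:** the first yellow grip was about 9 mm too high, so I opened and gripped again lower before lifting.

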